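# Find the serving board that rocks and put it on the drying rack

### The job

One of the two wooden serving boards lying on the marble table has warped and rocks. Press down near the ends of the boards to find it, rocking the bad one right over under your finger; then lay that board up the slope of the sloping drying rack, flat on the slats with its lower end inside the ledge, setting it down before you let go of it. Leave the sound board lying where it is and do not knock or push the other things on the table.

Things in the scene. Friction and masses are not known exactly. Their poses are not given: they have to be found in the camera images.
- board_a: One of two alike wooden serving boards, 190 x 62 x 16 mm, about 0.13 kg, a dark hanging hole 14 mm from one end. Origin: centre of the underside; x along the length (hole at +x), y across the width, z out of the top face. One of board_a and board_b is sound (flat, does not move when pressed), the other is bowed, see board_b. Which lies on which side changes from run to run.
- board_b: The other board; size, look and axes as board_a. Whichever of the two is bowed rests on the middle of its underside, both ends raised 4 mm. Pressed with 1 to 2 N near an end (70 to 85 mm from the centre), it rocks about its width until that end meets the marble, a tilt of 3.4 degrees, and falls back level when released. The other does not tilt at all.
- rack_deck: Slatted deck of the fixed drying rack, 200 mm wide, 228 mm up the slope, tilted 32 degrees from level. Origin: middle of the slat tops, 100 mm above the marble. x up the slope, roughly to the robot's left; y along the slats; z square out of the slats. Along the low edge a ledge stands 20 mm proud, inner face at x = -0.117 m, so a board clears it with its centre above x = -0.022 m. Sides and top open.
- sauce_bottle: Loose red sauce bottle with green cap, 62 mm diameter, 190 mm high; not part of the work. Origin: centre of its underside, z up.
- pepper_shaker: Loose steel pepper shaker, 48 mm diameter, 88 mm high; not part of the work. Origin: centre of its underside, z up.
- coffee_mug: Loose white mug, 76 mm diameter, 85 mm high; not part of the work. Origin: centre of its underside, z up.
- milk_can: Loose blue can, 74 mm diameter, 85 mm high; not part of the work. Origin: centre of its underside, z up.
Things that resemble listed ones, but are neither listed nor needed, are in the scene too. What is shaped like the board_a but turquoise or yellow is not meant.

How it is judged:
On the way, in this order (a step that is already met when the one before it is completed fails the run):
1. the warped board is rocked over on the marble: pressed down by the fingers and tilted more than 2 degrees, its middle still within 8 mm of the marble (angle between board_b's own z axis and vertical above 0.035 rad and height (world z) of board_b below 0.008 m and contact force between the fingers and board_b above 0.4 N and contact force between board_b and table above 1.8 N), for 0.15 s.
2. the warped board is set down on the slats while still held: within 10 mm of the slats and 9 degrees of their slope (z of board_b in the frame of rack_deck between -0.006 and 0.01 m and angle between the z axis of board_b and the z axis of rack_deck, either way round below 0.157 rad and x of board_b in the frame of rack_deck between -0.05 and 0.06 m and y of board_b in the frame of rack_deck between -0.08 and 0.08 m and contact force between the fingers and board_b above 0.5 N), for 0.1 s.
At the end, for the whole second after the job is handed in: The warped board rests on the rack, flat on the slats within 6 mm and 6 degrees, lengthways up the slope within 20 degrees, its centre within 70 mm of the middle sideways and 30 mm below to 45 mm above it along the slope; the sound board lies flat on the marble, moved under 40 mm (z of board_b in the frame of rack_deck between -0.005 and 0.006 m and angle between the z axis of board_b and the z axis of rack_deck, either way round below 0.1 rad and angle between the x axis of board_b and the x axis of rack_deck, either way round below 0.35 rad and x of board_b in the frame of rack_deck between -0.03 and 0.045 m and y of board_b in the frame of rack_deck between -0.07 and 0.07 m and linear speed of each of board_b, board_a below 0.02 m/s and distance of board_a from where it was at the start of the episode below 0.04 m and angle between board_a's own z axis and vertical below 0.03 rad); the robot touches nothing.
It fails at once if the sauce bottle is pushed more than 40 mm or tipped (distance of sauce_bottle from where it was at the start of the episode above 0.04 m or angle between sauce_bottle's own z axis and vertical above 0.5 rad).
It fails at once if the pepper shaker is pushed more than 40 mm or tipped (distance of pepper_shaker from where it was at the start of the episode above 0.04 m or angle between pepper_shaker's own z axis and vertical above 0.5 rad).
It fails at once if the mug is pushed more than 40 mm or tipped (distance of coffee_mug from where it was at the start of the episode above 0.04 m or angle between coffee_mug's own z axis and vertical above 0.5 rad).
It fails at once if the can is pushed more than 40 mm or tipped (distance of milk_can from where it was at the start of the episode above 0.04 m or angle between milk_can's own z axis and vertical above 0.5 rad).
It also fails if it takes over 64 s, if anything falls off the work surface, if the arm or the gripper's body presses on something with over 40 N, if the wrist force passes 120 N, or if a joint passes its speed limit or range.

### The arm

A 7-joint arm with a two-finger parallel gripper is mounted at the origin on the work surface. World frame = base frame: x ahead of the robot, y to its left, z up, the work surface at z = 0. Lengths are in m, angles in rad, forces in N, time in s.
With the tool pointing down it reaches from about 0.425 to 0.825 m from the base axis. Payload 3.6 kg.
Tool frame: the origin (TCP) lies midway between the tips of the shut fingers; the grasp point (between the pads) lies arm.hold_point_z behind it (arm.hold_point_z is the distance from the TCP to the grasp point, in m); x points along the fingers, z is the direction in which the jaws open and shut, and the axes are right-handed (so a half turn about x gives the same grasp; the last joint's range is limited). The gripper opens to 93 mm and grips with 3 to 60 N. Pads are 15 mm wide; open, the fingers measure 128 mm over their backs; the gripper's body (75 mm by 188 mm) begins 65 mm behind the grasp point.
Start: joints at [-0.026, 0.615, -0.013, 1.423, 0.008, 1.103, -0.04], TCP at [0.65, 0, 0.219] pointing down, gripper open.
Joint ranges: [-3.12, 3.12], [-0.3, 2.06], [-1.34, 1.32], [0.26, 2.42], [-1.36, 4.5], [0.01, 1.98], [-2.84, 2.84]. Speed limits (rad/s): [2.79, 2.79, 3.14, 3.14, 3.14, 3.14, 3.14].

### API

Orientations are given as a 3x3 rotation matrix whose columns are the frame's x, y, z axes.
In Python, from bench import readout, vision, arm gives the robot as it stands.
- The arm moves only by the tool jog_arm, never from a script. Its argument "moves" is one flat list of numbers, 7 for each row, row after row: the shift along the tool's x, y, z in m, then the turn, a rotation vector about the tool's x, y, z in degrees, then the opening in per cent of the stroke, from 0 (shut) to 100 (fully open). A call has exactly 10 rows; each row shifts and turns the commanded pose from where the row before left it, along the tool's axes as they then stand; what a row does not reach is not made up. A row lasts 1/8 s, in which the tool goes at most 62.5 mm and 10.7 degrees, less where a joint would pass 70% of its speed; a pose out of reach is approached as far as the arm can. A call with a gripper value outside its range is refused whole. The fingers move at their own pace and stop on an object; "newtons" is the grip in N (left out, the last holds). Time passes only in rows, so rows that do not move let the fingers close, or fill a call up. It gives the time, the measured TCP pose, the force and the opening at its end, in the units of the state.
- readout.get_state(): the state, without advancing time (a new reading comes with each control period).
- vision.read_camera(name): name is "scene" or "side" or "wrist"; returns a dict with "pixels" (400x640x3 uint8, red, green, blue), "z_map" (400x640 float32, m along the optical axis (not along the pixel's ray), 0 where there is no reading), "mtx" (3x3 intrinsics, pixels), "T" (4x4, takes a point from camera to world coordinates); the wrist camera has in their place "tool_from_camera" (4x4, takes a point from camera to tool coordinates, whose origin is the TCP and whose axes are the tool frame's). Camera axes: x right, y down, z forward; pixel columns grow to the right and rows downward; lengths in m; the calibration is good to about 2 mm. A picture is of the moment at which its call begins: read the wrist's pose just before it.
- arm.close_job(): hands the job in, once; it reports no verdict.
The state is a dict: "time_s": time; "joint_pos": joint angles; "joint_velocities": joint speeds; "joint_torque": joint torques, N m; "position": TCP position; "tcp_rot": TCP orientation; "ft_force": force on the tool from outside, world axes, zero at the start; "wrist_torque": the same for the moment, N m; "grip_width": opening from 0.0 (shut) to 1.0 (fully open).
Only numpy, scipy, OpenCV 4.12 (cv2) and the standard library are available. Lean on these libraries where they do the work, as an engineer would, in place of code of your own. Each camera call takes 0.05 s, during which the arm holds its last target.

## Working session

There is one attempt and no reset: what is moved stays moved. The work goes in short steps, Python scripts to look and compute and a tool call to move; the robot and the scene stay as the last step left them, time stands still between calls to the robot, and variables do not carry over. Pictures are saved under pics/ and viewed, and the job is handed in when it is done.

Besides the shell and the picture viewer there is one more tool, called after ">>>" by a JSON object that holds its "op" and its "data", one argument or row to a line. jog_arm: Moves the arm, as the interface text tells. Its arguments: {"type":"object","properties":{"moves":{"type":"array"},"newtons":{"type":"number"}},"required":["moves"]}

```bash
ls; mkdir -p pics
python3 - <<'E'
from bench import readout, vision, arm
import cv2,numpy as np
s=readout.get_state()
print({k:np.round(v,3).tolist() for k,v in s.items()}, arm.hold_point_z)
for n in ["scene","side","wrist"]:
    c=vision.read_camera(n)
    cv2.imwrite(f"pics/{n}0.png",c["pixels"][:,:,::-1]); np.savez(f"{n}0.npz",**c)
    print(n,c["mtx"].round(1).tolist(),(c["T"] if "T" in c else c["tool_from_camera"]).round(4).tolist())
E
```

```text
pics
{'time_s': 0.0, 'joint_pos': [-0.027, 0.616, -0.013, 1.425, 0.008, 1.103, -0.04], 'joint_velocities': [-0.001, 0.001, -0.001, 0.002, -0.0, -0.0, 0.0], 'joint_torque': [0.001, -45.894, 0.209, -16.574, -0.061, 0.02, 0.0], 'position': [0.649, 0.0, 0.218], 'tcp_rot': [[-0.002, -0.0, 1.0], [-0.0, 1.0, 0.0], [-1.0, -0.0, -0.002]], 'ft_force': [0.162, -0.57, 1.444], 'wrist_torque': [-0.018, -0.02, -0.048], 'grip_width': 0.998} 0.0188
scene [[429.9, 0.0, 323.2], [0.0, 429.9, 198.5], [0.0, 0.0, 1.0]] [[0.8432, 0.4161, -0.3404, 0.9652], [0.5376, -0.6596, 0.5253, -0.8207], [-0.0059, -0.626, -0.7798, 1.1376], [0.0, 0.0, 0.0, 1.0]]
side [[514.5, 0.0, 319.8], [0.0, 514.5, 195.6], [0.0, 0.0, 1.0]] [[-0.8118, -0.4112, 0.4146, -0.1871], [-0.5838, 0.5565, -0.5911, 0.8989], [0.0124, -0.7219, -0.6919, 1.2808], [0.0, 0.0, 0.0, 1.0]]
wrist [[300.1, 0.0, 316.8], [0.0, 300.1, 201.1], [0.0, 0.0, 1.0]] [[0.0002, -0.2914, 0.9566, -0.1663], [0.0002, -0.9566, -0.2914, 0.0817], [1.0, 0.0003, -0.0002, -0.0005], [0.0, 0.0, 0.0, 1.0]]
```

View pics/scene0.png

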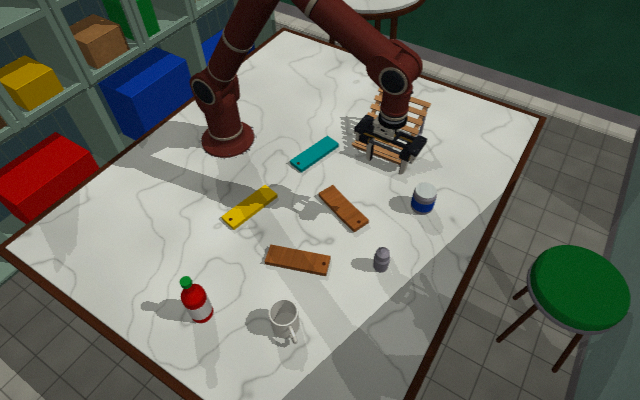

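View pics/side0.png

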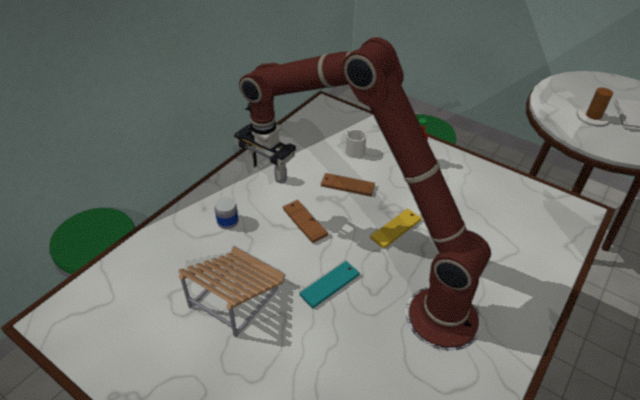

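View pics/wrist0.png

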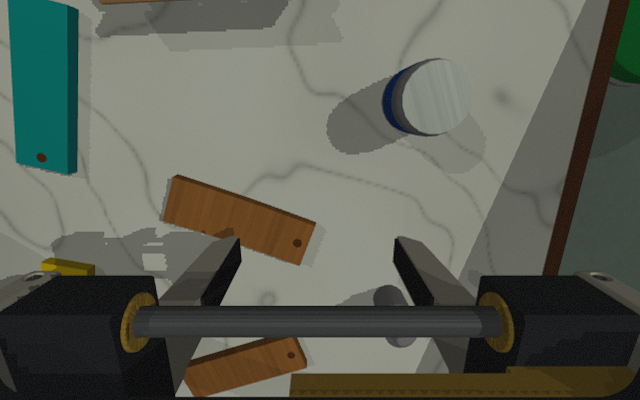

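The scene view shows the wooden boards at about (343,208) and (297,260) px. The rack is at (400,120), the bottle at (197,300), the mug at (284,318), the shaker at (382,260) and the can at (424,198). The turquoise and yellow boards are decoys. Next I'll measure them.

```bash
cat > h.py <<'E'
import numpy as np,cv2
def world(c,T=None):
    z=c["z_map"]; K=c["mtx"]; T=c["T"] if T is None else T
    v,u=np.mgrid[:400,:640]
    P=np.stack([(u-K[0,2])/K[0,0]*z,(v-K[1,2])/K[1,1]*z,z,np.ones_like(z)],-1)
    return (P@T.T)[...,:3]
def ray(c,px,h,T=None):
    K=c["mtx"];T=c["T"] if T is None else T
    px=np.atleast_2d(px).astype(float)
    d=np.c_[(px[:,0]-K[0,2])/K[0,0],(px[:,1]-K[1,2])/K[1,1],np.ones(len(px))]@T[:3,:3].T
    o=T[:3,3]
    return o+d*((h-o[2])/d[:,2])[:,None]
def toolT(pos,R,tfc):
    T=np.eye(4);T[:3,:3]=R;T[:3,3]=pos
    return T@tfc
E
python3 - <<'E'
from h import *
R=np.array([[-.002,0,1],[0,1,0],[-1,0,-.002]])
for n in ["scene","side"]:
    c=dict(np.load(n+"0.npz")); W=world(c); hsv=cv2.cvtColor(c["pixels"],cv2.COLOR_RGB2HSV)
    h,s,v=[hsv[...,i].astype(int) for i in range(3)]
    m=((h>=5)&(h<=18)&(s>110)&(v>50)&(W[...,0]>.3)&(W[...,0]<1)&(abs(W[...,1])<.7)&(W[...,2]<.25)).astype(np.uint8)
    nl,l,st,ce=cv2.connectedComponentsWithStats(m)
    for i in range(1,nl):
        if st[i,4]<150: continue
        p=W[l==i]; 
        print(n,i,st[i].tolist(),ce[i].round(),"med",np.median(p,0).round(3),"z5/95",np.percentile(p[:,2],[5,50,95]).round(4))
        t=p[p[:,2]>0.008]
        if np.median(p[:,2])<.04:
            # top face: bright
            r=cv2.minAreaRect((t[:,:2]*1000).astype(np.float32)); print("  rect",np.round(r[0],1),np.round(r[1],1),round(r[2],1))
    # objects
    for nm,mm in {"red":((h<4)|(h>174))&(s>150)&(v>60),"green":(h>50)&(h<75)&(s>130),"blue":(h>105)&(h<125)&(s>130)}.items():
        mm=mm&(W[...,0]>.3)&(W[...,0]<1.2)&(abs(W[...,1])<.7)&(W[...,2]>0)&(W[...,2]<.25)
        if mm.sum()>30: p=W[mm]; print("  ",nm,mm.sum(),np.median(p,0).round(3),np.percentile(p,[2,98],axis=0).round(3).tolist())
    mm=(W[...,2]>.03)&(W[...,2]<.12)&(W[...,0]>.35)&(W[...,0]<1.2)&(abs(W[...,1])<.6)
    nl,l,st,ce=cv2.connectedComponentsWithStats(mm.astype(np.uint8))
    for i in range(1,nl):
        if st[i,4]>60: p=W[l==i]; print("  obj",ce[i].round(),st[i,4],np.median(p,0).round(3),np.percentile(p,[1,99],axis=0).round(3).tolist())
E
```

```text
scene 1 [367, 88, 16, 31, 166] [376. 104.] med [0.447 0.339 0.121] z5/95 [0.0985 0.1214 0.153 ]
scene 2 [401, 97, 29, 39, 388] [416. 116.] med [0.605 0.36  0.131] z5/95 [0.097  0.1309 0.1586]
scene 3 [509, 127, 33, 58, 336] [525. 155.] med [ 0.987  0.518 -0.002] z5/95 [-0.005  -0.0016  0.0021]
  rect [0. 0.] [0. 0.] 0.0
scene 7 [373, 145, 29, 19, 253] [386. 154.] med [0.569 0.209 0.046] z5/95 [0.033  0.0458 0.0547]
scene 9 [319, 185, 49, 47, 960] [343. 208.] med [ 0.553 -0.065  0.016] z5/95 [0.0076 0.0164 0.0213]
  rect [549.3 -59.7] [ 65.  191.1] 69.3
scene 11 [265, 245, 65, 31, 1265] [297. 260.] med [ 0.536 -0.305  0.015] z5/95 [0.006  0.0149 0.0188]
  rect [ 533.4 -301.7] [191.2  66.4] 19.9
   red 542 [ 0.419 -0.591  0.124] [[0.388, -0.612, 0.009], [0.434, -0.559, 0.165]]
   green 114 [ 0.406 -0.583  0.188] [[0.392, -0.594, 0.176], [0.417, -0.571, 0.193]]
   blue 173 [0.771 0.061 0.035] [[0.732, 0.055, 0.014], [0.799, 0.081, 0.057]]
  obj [374. 111.] 94 [0.451 0.322 0.106] [[0.433, 0.294, 0.092], [0.471, 0.37, 0.12]]
  obj [414. 126.] 204 [0.614 0.324 0.101] [[0.576, 0.297, 0.034]
[... 988 characters left out ...]
48, 38, 29, 236] [251. 262.] med [0.549 0.203 0.044] z5/95 [0.0337 0.0441 0.0524]
side 9 [180, 259, 104, 49, 678] [229. 282.] med [0.495 0.348 0.124] z5/95 [0.0434 0.1241 0.1605]
   green 46 [ 0.399 -0.574  0.187] [[0.387, -0.593, 0.003], [0.991, 0.418, 0.191]]
   blue 149 [0.734 0.117 0.034] [[0.723, 0.083, 0.015], [0.767, 0.133, 0.054]]
  obj [355. 140.] 398 [ 0.617 -0.475  0.061] [[0.578, -0.523, 0.031], [0.666, -0.442, 0.087]]
  obj [225. 210.] 503 [0.747 0.106 0.077] [[0.723, 0.064, 0.032], [0.79, 0.133, 0.089]]
  obj [244. 272.] 2040 [0.527 0.255 0.065] [[0.433, 0.187, 0.033], [0.631, 0.348, 0.12]]
  obj [210. 309.] 351 [0.521 0.41  0.055] [[0.435, 0.401, 0.032], [0.613, 0.419, 0.116]]
```

```bash
python3 - <<'E'
from h import *
for n in ["scene","side"]:
    c=dict(np.load(n+"0.npz")); W=world(c); hsv=cv2.cvtColor(c["pixels"],cv2.COLOR_RGB2HSV)
    h,s,v=[hsv[...,i].astype(int) for i in range(3)]
    m=(h>=5)&(h<=20)&(s>70)&(v>50)
    for nm,ce,a in [("N",(.5465,-.058),-20.5),("S",(.531,-.299),19.9)]:
        a=np.deg2rad(a); d=W[...,:2]-ce; t=d@[np.cos(a),np.sin(a)]; w=d@[-np.sin(a),np.cos(a)]
        for lo,hi in [(-.09,-.06),(-.06,-.03),(-.03,0),(0,.03),(.03,.06),(.06,.09)]:
            k=m&(t>lo)&(t<hi)&(abs(w)<.022)&(W[...,2]>.006); print(n,nm,lo,k.sum(),W[k][:,2].mean().round(4),end="; ")
        # table near
        k=(abs(t)<.15)&(abs(w)<.09)&(abs(w)>.055)&(abs(W[...,2])<.012); print("table",W[k][:,2].mean().round(4))
    k=m&(W[...,0]>.38)&(W[...,0]<.68)&(W[...,1]>.15)&(W[...,1]<.45)&(W[...,2]>.03)&(W[...,2]<.2)
    P=W[k]
    # RANSAC plane
    rng=np.random.default_rng(0);best=None
    for _ in range(500):
        q=P[rng.choice(len(P),3,False)];nn=np.cross(q[1]-q[0],q[2]-q[0]);L=np.linalg.norm(nn)
        if L<1e-5: continue
        nn/=L; kk=abs((P-q[0])@nn)<.003
        if best is None or kk.sum()>best.sum(): best=kk
    Q=P[best];o=Q.mean(0);nn=np.linalg.svd(Q-o)[2][2];nn*=np.sign(nn[2])
    up=np.array([0,0,1])-nn*nn[2];up/=np.linalg.norm(up);sl=np.cross(nn,up)
    print(n,"rack",len(P),len(Q),"n",nn.round(4),"tilt",np.degrees(np.arccos(nn[2])).round(1),"up",up.round(3),"y",sl.round(3))
    a=(Q-o)@up;b=(Q-o)@sl;r=cv2.minAreaRect((np.c_[a,b]*1000).astype(np.float32));print(" rect up/sl mm",r)
    ctr=o+up*(a.min()+a.max())/2+sl*(b.min()+b.max())/2;print(" ctr",ctr.round(4),"ext",np.ptp(a).round(3),np.ptp(b).round(3))
    cc=r[0];print(" rectctr",(o+up*cc[0]/1000+sl*cc[1]/1000).round(4))
E
python3 - <<'E'
import cv2
a=cv2.imread('pics/side0.png')[230:350,160:310];b=cv2.imread('pics/scene0.png')[80:190,330:450]
cv2.imwrite('pics/rk.png',cv2.resize(a,None,fx=5,fy=5));cv2.imwrite('pics/rk2.png',cv2.resize(b,None,fx=5,fy=5))
E
```

```text
scene N -0.09 151 0.2795; scene N -0.06 142 0.2222; scene N -0.03 114 0.1369; scene N 0 99 0.0214; scene N 0.03 99 0.0166; scene N 0.06 100 0.0184; table -0.0005
scene S -0.09 115 0.0154; scene S -0.06 124 0.0152; scene S -0.03 127 0.015; scene S 0 125 0.0152; scene S 0.03 128 0.0156; scene S 0.06 130 0.0155; table -0.0005
scene rack 1034 488 n [ 0.0193 -0.5241  0.8514] tilt 31.6 up [-0.031  0.851  0.524] y [-0.999 -0.037  0.   ]
 rect up/sl mm ((-10.541824340820312, 21.44879150390625), (244.22923278808594, 199.34580993652344), 1.340412974357605)
 ctr [0.5333 0.2979 0.096 ] ext 0.245 0.201
 rectctr [0.5343 0.2973 0.0957]
side N -0.09 88 0.0247; side N -0.06 80 0.0154; side N -0.03 80 0.0144; side N 0 87 0.0147; side N 0.03 79 0.0155; side N 0.06 73 0.0176; table -0.0016
side S -0.09 62 0.0141; side S -0.06 69 0.0141; side S -0.03 64 0.0148; side S 0 65 0.0145; side S 0.03 61 0.0144; side S 0.06 65 0.0144; table -0.0018
side rack 2870 1789 n [ 0.0291 -0.5285  0.8484] tilt 32.0 up [-0.047  0.847  0.529] y [-0.998 -0.055  0.   ]
 rect up/sl mm ((-8.601081848144531, -4.760505676269531), (201.0929412841797, 248.8633270263672), 89.43606567382812)
 ctr [0.5305 0.3008 0.0967] ext 0.248 0.202
 rectctr [0.5304 0.3003 0.0963]
```

View pics/rk.png

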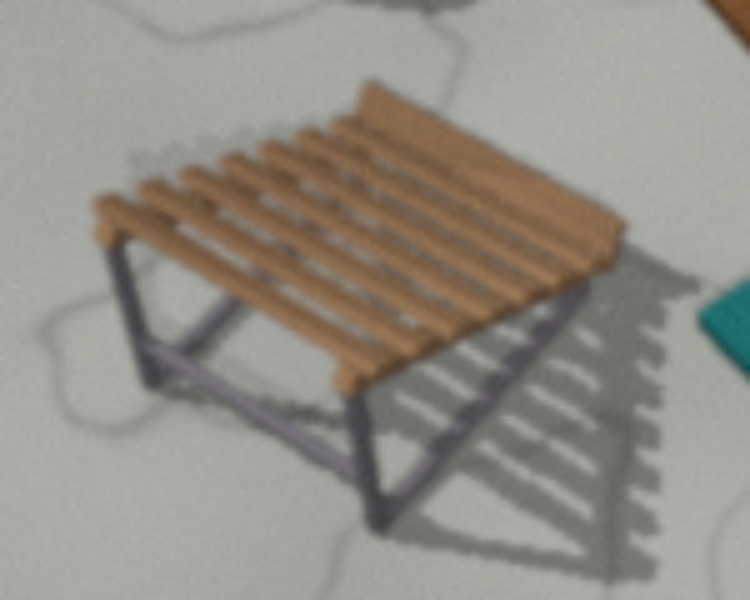

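The height profile of the board near the rack shows raised ends (about 17.6 mm against 14.5 mm in the middle). The other board is flat. I'll press the hole end of the suspect one to confirm.

>>> {"op": "jog_arm", "data": {
  "moves": [0.037,-0.017,-0.006,0,0,0,0,0.037,-0.017,-0.006,0,0,0,0,0.037,-0.017,-0.006,0,0,0,0,0.037,-0.017,-0.006,0,0,0,0,0.037,-0.0175,-0.0055,0,0,0,0,0,0,0,0,0,0,0,0,0,0,0,0,0,0,0,0,0,0,0,0,0,0,0,0,0,0,0,0,0,0,0,0,0,0,0]
}}

```text
time_s: 1.4
position: [0.621, -0.0851, 0.0344]
tcp_rot: [[0.001, -0.001, 1.0], [0.0, 1.0, 0.001], [-1.0, 0.0, 0.001]]
ft_force: [0.1, 1.0, -0.2]
grip_width: 0.011
```

Run:
```python
from bench import readout, vision
import cv2
s=readout.get_state();print(s["time_s"],s["position"],s["ft_force"],s["grip_width"])
ims=[cv2.resize(vision.read_camera("scene")["pixels"][140:260,280:440,::-1],None,fx=4,fy=4)]
cv2.imwrite("pics/p1.png",ims[0])
```

```text
1.4 [ 0.62095433 -0.08505529  0.03440725] [ 0.06089901  0.97113882 -0.22353341] 0.011359846859921221
```

View pics/p1.png

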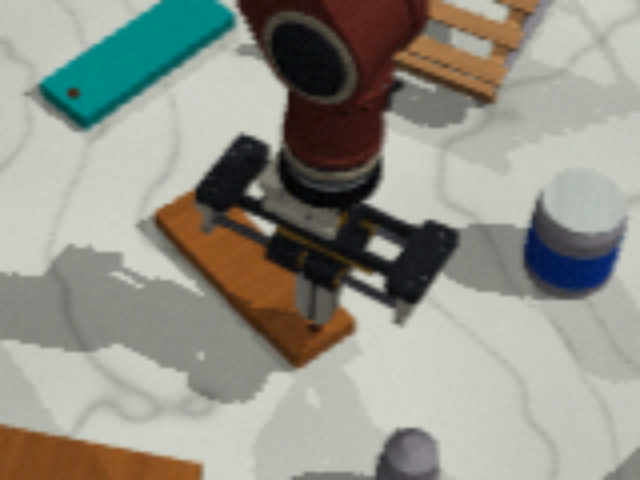

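The shut fingers are over the hole end of the board, with the tips at (315,320) in the crop. Pressing down now.

>>> {"op": "jog_arm", "data": {
  "moves": [0.004,0,0,0,0,0,0,0.004,0,0,0,0,0,0,0.003,0,0,0,0,0,0,0.002,0,0,0,0,0,0,0.001,0,0,0,0,0,0,0.001,0,0,0,0,0,0,0.001,0,0,0,0,0,0,0.001,0,0,0,0,0,0,0,0,0,0,0,0,0,0,0,0,0,0,0,0]
}}

```text
time_s: 2.7
position: [0.621, -0.0857, 0.017]
tcp_rot: [[0.001, 0.0, 1.0], [-0.0, 1.0, -0.0], [-1.0, -0.0, 0.001]]
ft_force: [0.6, -0.7, 1.6]
grip_width: 0.005
```

```bash
cat > look.py <<'E'
from bench import readout, vision
import cv2,sys
s=readout.get_state();print(s["time_s"],s["position"].round(4),s["ft_force"].round(2),s["wrist_torque"].round(2),s["grip_width"])
n,o,x0,x1,y0,y1,f=sys.argv[1:8];x0,x1,y0,y1=map(int,(x0,x1,y0,y1))
cv2.imwrite(f"pics/{o}.png",cv2.resize(vision.read_camera(n)["pixels"][y0:y1,x0:x1,::-1],None,fx=float(f),fy=float(f),interpolation=cv2.INTER_CUBIC))
E
python3 look.py scene p2 280 440 140 260 5
```

```text
2.7 [ 0.621  -0.0857  0.017 ] [ 0.65 -0.75  1.61] [-0.14 -0.17  0.02] 0.005134001714322584
```

View pics/p2.png

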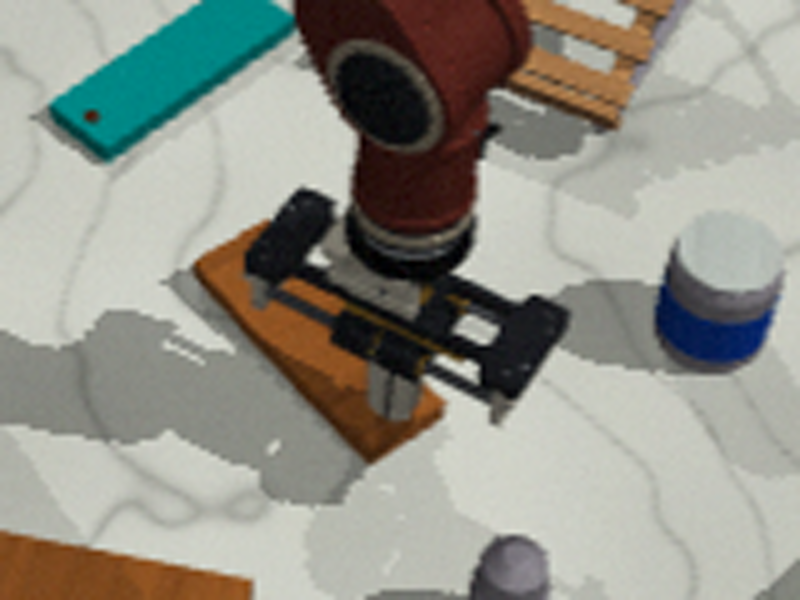

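The fingers touch and the shadow at the far end (190,290) has widened, so the board looks partly rocked. I'll press slightly further until the force rises, then measure.

>>> {"op": "jog_arm", "data": {
  "moves": [0.0005,0,0,0,0,0,0,0.0005,0,0,0,0,0,0,0.0005,0,0,0,0,0,0,0.0005,0,0,0,0,0,0,0.0005,0,0,0,0,0,0,0.0005,0,0,0,0,0,0,0,0,0,0,0,0,0,0,0,0,0,0,0,0,0,0,0,0,0,0,0,0,0,0,0,0,0,0]
}}

```text
time_s: 4.0
position: [0.6211, -0.0857, 0.0163]
tcp_rot: [[0.002, 0.0, 1.0], [-0.0, 1.0, -0.0], [-1.0, -0.0, 0.002]]
ft_force: [-2.0, -0.6, 14.6]
grip_width: 0.006
```

Run:
```python
from bench import readout,vision
from h import *
s=readout.get_state();print(s["time_s"],s["position"].round(4),s["ft_force"].round(2))
for n in ["scene","side"]:
    for lab,c in [("before",dict(np.load(n+"0.npz"))),("now",vision.read_camera(n))]:
        W=world(c); hsv=cv2.cvtColor(c["pixels"],cv2.COLOR_RGB2HSV);h,sa,v=[hsv[...,i].astype(int) for i in range(3)]
        m=(h>=5)&(h<=20)&(sa>70)&(v>50);a=np.deg2rad(-20.5);d=W[...,:2]-np.array((.5465,-.058));t=d@[np.cos(a),np.sin(a)];w=d@[-np.sin(a),np.cos(a)]
        out=[]
        for lo,hi in [(-.09,-.07),(-.07,-.05),(-.05,-.03),(-.03,0),(0,.03),(.03,.06),(.06,.09)]:
            k=m&(t>lo)&(t<hi)&(abs(w)<.022)&(W[...,2]>.006)&(W[...,2]<.035);out.append((int(k.sum()),float((1000*np.median(W[k][:,2])).round(1)) if k.any() else 0))
        print(n,lab,out)
```

```text
4.0 [ 0.6211 -0.0857  0.0163] [-2.03 -0.58 14.62]
scene before [(60, 18.7), (62, 18.4), (62, 16.6), (91, 15.3), (98, 15.6), (99, 16.7), (100, 18.5)]
scene now [(49, 25.3), (16, 23.2), (21, 20.3), (75, 18.3), (67, 16.2), (68, 16.1), (45, 15.2)]
side before [(60, 17.9), (51, 16.3), (56, 15.8), (80, 14.4), (87, 14.3), (79, 15.4), (73, 17.5)]
side now [(56, 23.8), (54, 22.3), (51, 19.0), (77, 17.2), (81, 16.0), (75, 14.3), (43, 14.0)]
```

The board is rocked: the far end rose about 6.5 mm and the pressed end fell about 3.5 mm, so the tilt is about 3.4° at 14.6 N. This is the warped one. Now I'll lift, open and turn for the grasp.

>>> {"op": "jog_arm", "data": {
  "moves": [-0.042,0,0,0,0,0,0,-0.042,0,0,0,0,0,100,0,0.014,-0.037,0,0,0,100,0,0.014,-0.0375,-10,0,0,100,0,0,0,-10,0,0,100,0,0,0,-10,0,0,100,0,0,0,-10,0,0,100,0,0,0,-10,0,0,100,0,0,0,-10,0,0,100,0,0,0,-10,0,0,100]
}}

```text
time_s: 5.35
position: [0.5447, -0.0572, 0.097]
tcp_rot: [[-0.003, -0.942, 0.336], [0.0, 0.336, 0.942], [-1.0, 0.003, -0.001]]
ft_force: [-0.3, 0.5, 0.2]
grip_width: 0.923
```

Run:
```python
from bench import readout,vision
from h import *
s=readout.get_state();print(s["time_s"],s["position"].round(4),s["tcp_rot"].round(3).tolist(),s["grip_width"],s["joint_pos"].round(2))
for n in ["wrist","scene","side"]:
    c=vision.read_camera(n); T=toolT(s["position"],s["tcp_rot"],c["tool_from_camera"]) if n=="wrist" else c["T"]
    cv2.imwrite(f"pics/{n}1.png",c["pixels"][:,:,::-1]);W=world(c,T)
    hsv=cv2.cvtColor(c["pixels"],cv2.COLOR_RGB2HSV);h,sa,v=[hsv[...,i].astype(int) for i in range(3)]
    m=(h>=5)&(h<=20)&(sa>110)&(v>50)&(W[...,2]>.008)&(W[...,2]<.03)&(abs(W[...,1]+.06)<.12)&(abs(W[...,0]-.55)<.15)
    nl,l,st,ce=cv2.connectedComponentsWithStats(m.astype(np.uint8))
    for i in range(1,nl):
        if st[i,4]>200:
            p=W[l==i];r=cv2.minAreaRect((p[:,:2]*1000).astype(np.float32));print(n,st[i].tolist(),np.round(r[0],1),np.round(r[1],1),round(r[2],1))
```

```text
5.35 [ 0.5447 -0.0572  0.097 ] [[-0.003, -0.942, 0.336], [0.0, 0.336, 0.942], [-1.0, 0.003, -0.001]] 0.9229662335961079 [ 0.31  0.64 -0.37  1.85  0.33  0.72  0.97]
wrist [277, 98, 78, 208, 14776] [546.5 -59. ] [ 61.6 187. ] 70.4
scene [319, 189, 49, 42, 812] [549.6 -60.4] [ 63.8 189.9] 69.9
side [284, 201, 43, 41, 695] [544.  -55.8] [ 65.8 196.1] 68.2
```

View pics/wrist1.png

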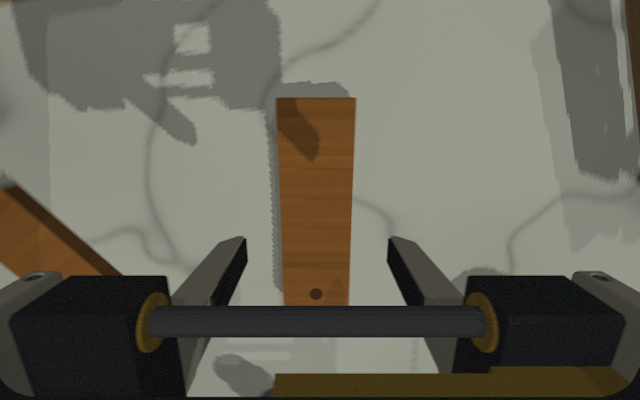

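View pics/scene1.png

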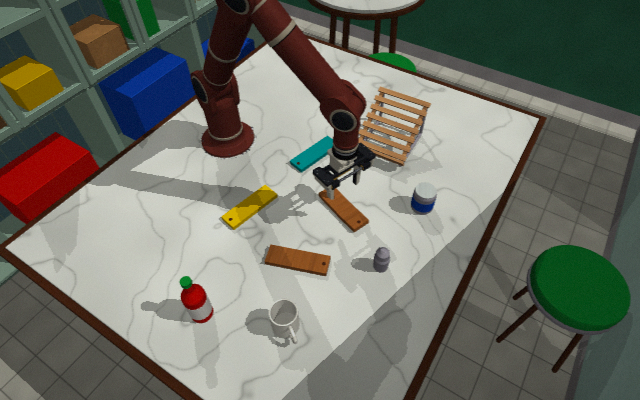

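The wrist view shows the board (columns 277–355) central between the open fingers, with the hole at (316,294). The three views put its centre at about (0.547, -0.058). Descending and gripping.

>>> {"op": "jog_arm", "data": {
  "moves": [0.03,-0.002,0,0,0,0,100,0.03,0,0,0,0,0,100,0.02,0,0,0,0,0,100,0.01,0,0,0,0,0,100,0.003,0,0,0,0,0,100,0,0,0,0,0,0,100,0,0,0,0,0,0,55,0,0,0,0,0,0,55,0,0,0,0,0,0,55,0,0,0,0,0,0,55],
  "newtons": 25
}}

```text
time_s: 6.75
position: [0.5479, -0.0583, 0.0048]
tcp_rot: [[0.0, -0.94, 0.342], [-0.0, 0.342, 0.94], [-1.0, -0.0, -0.0]]
ft_force: [-1.3, -0.2, 1.3]
grip_width: 0.659
```

```bash
python3 look.py scene g1 280 440 140 260 5
python3 - <<'E'
from h import *
from bench import vision
c=vision.read_camera("scene");W=world(c);hsv=cv2.cvtColor(c["pixels"],cv2.COLOR_RGB2HSV);h,s,v=[hsv[...,i].astype(int) for i in range(3)]
n=np.array([.0277,-.529,.848]);up=np.array([-.0444,.8468,.530]);sl=np.cross(n,up);o=np.array([.5317,.3066,.1])
d=W-o;k=(h>=5)&(h<=20)&(s>70)&(v>50)&(abs(d@n)<.03)&(abs(d@up)<.16)&(abs(d@sl)<.13)
a=d[k]@up;b=d[k]@sl;hh=d[k]@n;print(k.sum(),"up",np.percentile(a,[.5,99.5]).round(4),"sl",np.percentile(b,[.5,99.5]).round(4),"n of ledge-free",np.median(hh[a>-.1]).round(4))
print(cv2.minAreaRect((np.c_[a,b]*1000).astype(np.float32)))
E
```

```text
6.75 [ 0.5479 -0.0583  0.0048] [-1.34 -0.24  1.28] [-0.02  0.01 -0.02] 0.6593880990049413
2363 up [-0.1316  0.1121] sl [-0.1002  0.0961] n of ledge-free 0.0009
((-9.237258911132812, -0.3754119873046875), (202.04928588867188, 246.21812438964844), 89.95748138427734)
```

View pics/g1.png

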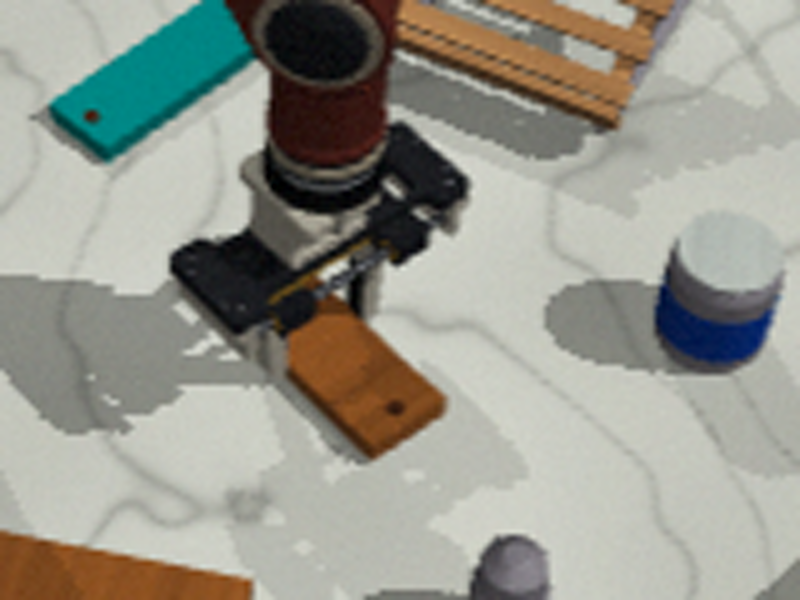

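The board is gripped: the opening is 61 mm, matching its width. The rack frame is re-confirmed at about (0.532, 0.307, 0.100), with upslope heading 93°. Now lifting and turning by 67°.

>>> {"op": "jog_arm", "data": {
  "moves": [-0.03,0,0,0,0,0,55,-0.045,0,0,0,0,0,55,-0.06,0,0,9.6,0,0,55,-0.06,0,0,9.6,0,0,55,0,0,0,9.6,0,0,55,0,0,0,9.6,0,0,55,0,0,0,9.6,0,0,55,0,0,0,9.6,0,0,55,0,0,0,9.6,0,0,55,0,0,0,0,0,0,55]
}}

```text
time_s: 8.1
position: [0.5474, -0.0578, 0.1992]
tcp_rot: [[-0.001, -0.051, 0.999], [-0.0, 0.999, 0.051], [-1.0, -0.0, -0.001]]
ft_force: [-0.2, -0.2, -1.3]
grip_width: 0.661
```

```bash
python3 look.py scene l1 160 480 0 240 2.5
```

```text
8.1 [ 0.5474 -0.0578  0.1992] [-0.21 -0.15 -1.3 ] [ 0.01  0.01 -0.01] 0.6607488191623557
```

View pics/l1.png

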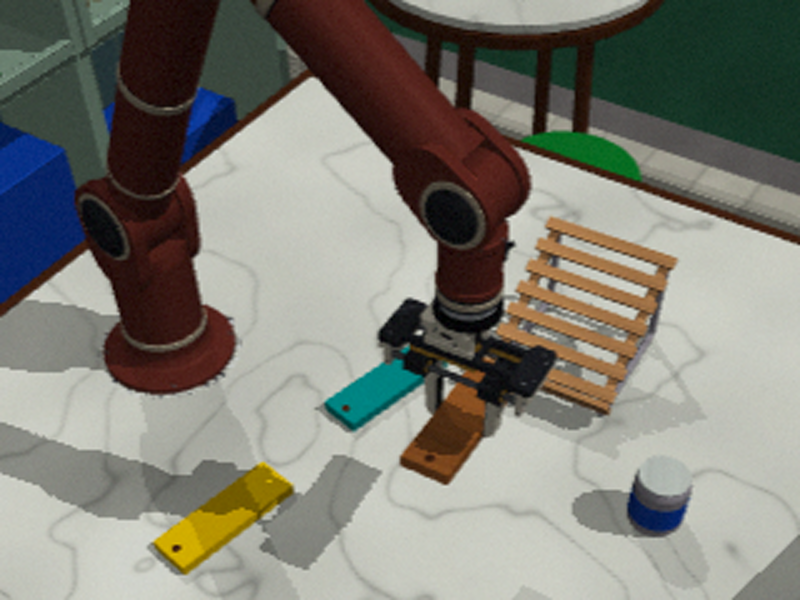

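The board is held level, pointing at the rack, with the hole end to the right at (430,460) px. Moving towards the rack and tilting.

>>> {"op": "jog_arm", "data": {
  "moves": [0,0.05,0,0,0,0,55,0,0.055,0,0,0,0,55,0,0.055,0,0,0,0,55,0,0.04,0,0,0,0,55,0,0,0,0,0,8,55,0,0,0,0,0,8,55,0,0,0,0,0,8,55,0,0,0,0,0,8,55,0,0,0,0,0,0,55,0,0,0,0,0,0,55]
}}

```text
time_s: 9.4
position: [0.5378, 0.1428, 0.2001]
tcp_rot: [[-0.027, -0.044, 0.999], [0.529, 0.847, 0.052], [-0.848, 0.529, 0.001]]
ft_force: [-0.1, 0.3, -1.8]
grip_width: 0.664
```

```bash
cat > tgt.py <<'E'
from bench import readout
import numpy as np
s=readout.get_state();R=s["tcp_rot"];p=s["position"]
n=np.array([.0277,-.529,.848]);up=np.array([-.0444,.8468,.530]);sl=np.cross(n,up);o=np.array([.5317,.3066,.1])
print("joints",s["joint_pos"].round(2),"F",s["ft_force"].round(2),s["grip_width"].round(3),s["time_s"])
d=p-o;print("tcp in rack x,y,z",(d@up).round(4),(d@sl).round(4),(d@n).round(4),"angle x/-n deg",np.degrees(np.arccos(-R[:,0]@n)).round(2),"z/sl",np.degrees(np.arccos(abs(R[:,2]@sl))).round(2))
for h in (.08,.04,.0048): 
    t=o+.003*up+h*n; print(h,"shift tool",(R.T@(t-p)).round(4))
Rt=np.c_[-n,up,-sl];import cv2;print("rotvec deg",np.degrees(cv2.Rodrigues(R.T@Rt)[0].ravel()).round(2))
E
python3 tgt.py
```

```text
Traceback (most recent call last):
  File "tgt.py", line 5, in <module>
    print("joints",s["joint_pos"].round(2),"F",s["ft_force"].round(2),s["grip_width"].round(3),s["time_s"])
                                                                      ^^^^^^^^^^^^^^^^^^^^^
AttributeError: 'float' object has no attribute 'round'
```

```bash
sed -i 's/s\["grip_width"\].round(3)/s["grip_width"]/' tgt.py; python3 tgt.py; python3 look.py side l2 120 400 100 310 2.8
```

```text
joints [ 0.3   0.57 -0.45  1.8  -0.43  0.85  0.26] F [-0.15  0.27 -1.84] 0.6637420293751846 9.4
tcp in rack x,y,z -0.0859 0.0025 0.1717 angle x/-n deg 0.97 z/sl 1.07
0.08 shift tool [0.0917 0.089  0.0024]
0.04 shift tool [0.1317 0.089  0.0023]
0.0048 shift tool [0.1669 0.0891 0.0023]
rotvec deg [-0.01  0.06  0.04]
9.4 [0.5378 0.1428 0.2001] [-0.15  0.27 -1.84] [-0.59 -0.05  0.02] 0.6637420293751846
```

View pics/l2.png

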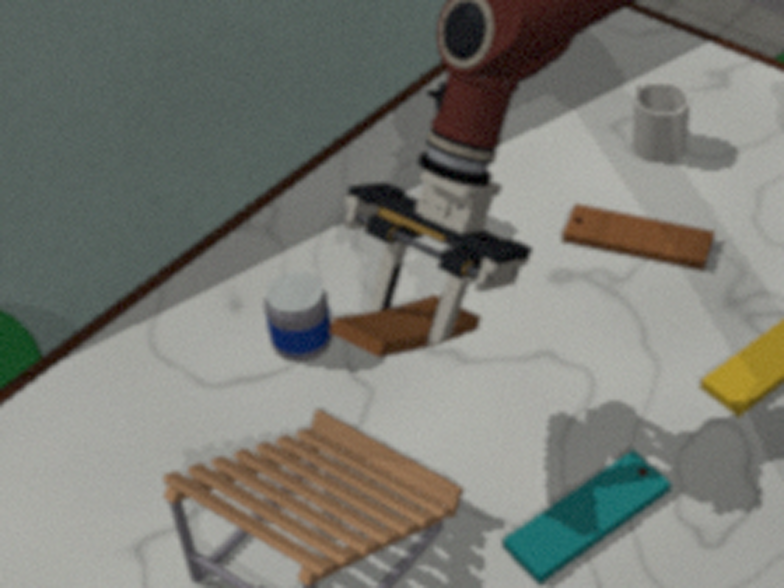

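The tilt matches the deck to within 0.1° and the board, seen at (400,325) px in the crop, is clear of everything. Moving to hover above the deck.

>>> {"op": "jog_arm", "data": {
  "moves": [0,0.045,0.001,0,0,0,55,0,0.044,0.001,0,0,0,55,0.045,0,0,0,0,0,55,0.045,0,0,0,0,0,55,0.03,0,0,0,0,0,55,0.015,0,0,0,0,0,55,0.01,0,0,0,0,0,55,0,0,0,0,0,0,55,0,0,0,0,0,0,55,0,0,0,0,0,0,55]
}}

```text
time_s: 10.7
position: [0.5334, 0.2932, 0.1246]
tcp_rot: [[-0.024, -0.041, 0.999], [0.529, 0.847, 0.048], [-0.848, 0.53, 0.001]]
ft_force: [-0.2, 1.3, -1.2]
grip_width: 0.667
```

```bash
python3 tgt.py; python3 look.py side l3 120 400 100 310 2.8;python3 look.py scene l4 300 480 60 200 4
```

```text
joints [ 0.03  0.69 -0.47  1.84 -0.47  0.55  0.12] F [-0.18  1.33 -1.16] 0.6665379743728446 10.7
tcp in rack x,y,z 0.0016 -0.001 0.0279 angle x/-n deg 0.99 z/sl 1.1
0.08 shift tool [-0.052   0.0014 -0.0008]
0.04 shift tool [-0.0121  0.0014 -0.001 ]
0.0048 shift tool [ 0.0231  0.0014 -0.0011]
rotvec deg [-0.18  0.21  0.01]
10.7 [0.5334 0.2932 0.1246] [-0.18  1.33 -1.16] [-0.66 -0.01  0.  ] 0.6665379743728446
10.75 [0.5333 0.2933 0.1244] [ 0.43 -0.17 -0.75] [-0.66  0.02 -0.03] 0.6583676017346503
```

View pics/l3.png

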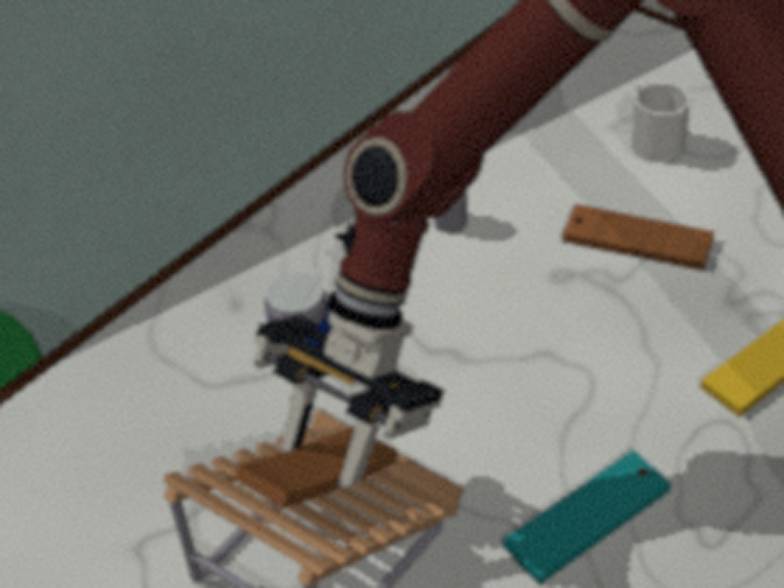

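View pics/l4.png

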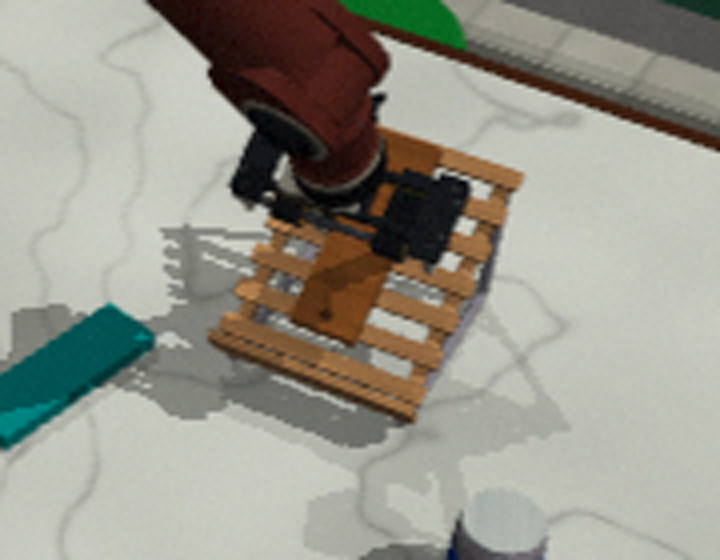

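In both views the board is centred over the deck, aligned, with its lower end above the ledge. Lowering slowly.

>>> {"op": "jog_arm", "data": {
  "moves": [0.005,0.001,-0.001,0,0,0,55,0.005,0,0,0,0,0,55,0.004,0,0,0,0,0,55,0.003,0,0,0,0,0,55,0.002,0,0,0,0,0,55,0.001,0,0,0,0,0,55,0.001,0,0,0,0,0,55,0.001,0,0,0,0,0,55,0,0,0,0,0,0,55,0,0,0,0,0,0,55]
}}

```text
time_s: 12.05
position: [0.531, 0.305, 0.1077]
tcp_rot: [[-0.026, -0.041, 0.999], [0.529, 0.847, 0.049], [-0.848, 0.53, 0.0]]
ft_force: [-3.7, -8.8, 14.0]
grip_width: 0.664
```

```bash
python3 tgt.py
```

```text
joints [ 0.01  0.72 -0.48  1.85 -0.48  0.51  0.12] F [-3.74 -8.84 14.01] 0.6635456930265993 12.05
tcp in rack x,y,z 0.0028 0.0008 0.0074 angle x/-n deg 0.98 z/sl 1.08
0.08 shift tool [-0.0726  0.0002  0.0009]
0.04 shift tool [-0.0326  0.0002  0.0009]
0.0048 shift tool [0.0026 0.0002 0.0008]
rotvec deg [-0.17  0.11  0.01]
```

The force of about 16 N is square to the deck, with TCP z 7 mm above the slats as expected, so the board is down while still held. I'll ease the press, hold, then open and back straight out.

>>> {"op": "jog_arm", "data": {
  "moves": [-0.001,0,0,0,0,0,55,0,0,0,0,0,0,55,0,0,0,0,0,0,55,0,0,0,0,0,0,90,0,0,0,0,0,0,90,0,0,0,0,0,0,90,0,0,0,0,0,0,90,-0.01,0,0,0,0,0,90,-0.03,0,0,0,0,0,90,-0.05,0,0,0,0,0,90]
}}

```text
time_s: 13.3
position: [0.5323, 0.2579, 0.1831]
tcp_rot: [[-0.029, -0.041, 0.999], [0.529, 0.847, 0.051], [-0.848, 0.53, -0.003]]
ft_force: [1.1, -1.4, -0.6]
grip_width: 0.898
```

>>> {"op": "jog_arm", "data": {
  "moves": [-0.05,0,0,0,0,0,90,-0.05,0,0,0,0,0,90,0,-0.05,0,0,0,0,90,0,-0.05,0,0,0,0,90,0,-0.05,0,0,0,0,90,0,-0.05,0,0,0,0,90,0,0,0,0,0,0,90,0,0,0,0,0,0,90,0,0,0,0,0,0,90,0,0,0,0,0,0,90]
}}

```text
time_s: 14.55
position: [0.5443, 0.0372, 0.1626]
tcp_rot: [[-0.026, -0.044, 0.999], [0.529, 0.847, 0.051], [-0.848, 0.53, 0.001]]
ft_force: [-0.4, 0.7, -0.6]
grip_width: 0.899
```

Run:
```python
from bench import readout,vision
from h import *
s=readout.get_state();print(s["time_s"],s["position"].round(3),s["ft_force"].round(2),s["grip_width"])
n=np.array([.0277,-.529,.848]);up=np.array([-.0444,.8468,.530]);sl=np.cross(n,up);o=np.array([.5317,.3066,.1])
for nm in ["scene","side"]:
    c=vision.read_camera(nm);W=world(c);cv2.imwrite(f"pics/f_{nm}.png",c["pixels"][:,:,::-1]);d=W-o
    a,b,z=d@up,d@sl,d@n
    k=(z>.011)&(z<.04)&(abs(a)<.15)&(abs(b)<.1)&(a>-.112)
    p=np.c_[a[k],b[k]]*1000;print(nm,k.sum(),cv2.minAreaRect(p.astype(np.float32)))
    for lo in np.arange(-.1,.12,.03):
        q=k&(a>lo)&(a<lo+.03);print("  ",lo.round(2),q.sum(),(np.median(z[q])*1000).round(1) if q.any() else "",end="")
    print()
    hsv=cv2.cvtColor(c["pixels"],cv2.COLOR_RGB2HSV);h,sa,v=[hsv[...,i].astype(int) for i in range(3)]
    m=(h>=5)&(h<=20)&(sa>110)&(v>50)&(abs(W[...,1]+.3)<.13)&(abs(W[...,0]-.53)<.15)&(W[...,2]>.008)&(W[...,2]<.05)
    print("  S",cv2.minAreaRect((W[m][:,:2]*1000).astype(np.float32)))
```

```text
14.55 [0.544 0.037 0.163] [-0.41  0.74 -0.6 ] 0.8986262769617824
scene 782 ((2.6174697875976562, -15.168586730957031), (110.49462890625, 221.25526428222656), 80.81778717041016)
   -0.1 115 19.5   -0.07 145 18.4   -0.04 135 18.0   -0.01 144 18.7   0.02 146 19.2   0.05 89 21.2   0.08 1 11.1   0.11 0 
  S ((533.525634765625, -300.7325744628906), (190.8435516357422, 68.01378631591797), 20.198339462280273)
side 723 ((-18.7928466796875, 1.9603767395019531), (66.9677963256836, 186.0657501220703), 89.90463256835938)
   -0.1 113 18.4   -0.07 104 17.0   -0.04 111 16.6   -0.01 104 17.1   0.02 115 18.8   0.05 137 19.0   0.08 0    0.11 0 
  S ((527.8622436523438, -296.0040588378906), (186.638671875, 68.5708236694336), 17.274843215942383)
```

```bash
cd pics; python3 -c "
import cv2,numpy as np
a=cv2.imread('f_scene.png')[60:240,280:480];b=cv2.imread('f_side.png')[130:330,150:350]
cv2.imwrite('f.png',np.hstack([cv2.resize(a,(400,400)),cv2.resize(b,(400,400))]))"
```

```text
(no output)
```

View pics/f.png

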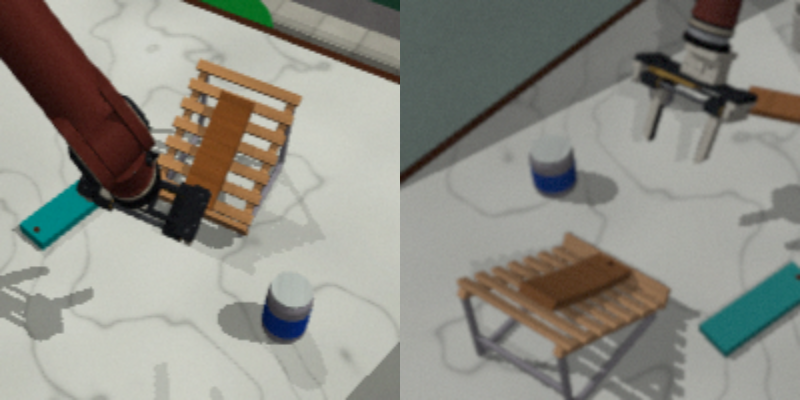

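The warped board lies flat on the slats against the ledge (centre x ≈ -0.02, y ≈ 0). The sound board hasn't moved and the gripper is clear, so I'm handing in.

```bash
python3 -c "
from bench import arm
print(arm.close_job())"
```

```text
the job is handed in; nothing more can be done
None
```

The job is handed in: the warped board lies on the drying rack and the sound board is still in place. The run took about 15 s of the 64 s allowed, and no verdict was reported.

- **Finding it:** the board nearest the rack showed raised ends in the depth images. I pressed its hole end with about 15 N, well above the 1 to 2 N the task mentions, and it rocked over by about 3.4°. I did not press the other board, because its depth profile was already flat.
- **Placing it:** I gripped the board across its middle and tilted it to match the deck. I then set it down with about 16 N square to the slats and only opened the fingers after that.
- **Last checks:** after release the board slid about 2 cm down the slope to the ledge. It now lies flat and lengthways up the slope:

| Measure | Last reading | Limit |
|---|---|---|
| Centre along the slope | about -0.02 m | -0.03 m |
| Centre sideways | about 2 mm | 70 mm |
| Angle to the slats | under 1° | about 6° |

- **Sound board:** it moved less than 2 mm, and the gripper was clear of everything.
- **Disagreements:** the scene camera's outline of the placed board was spoiled because the arm blocked part of the view, so the position above comes from the side camera. That camera also read the sound board's heading about 2.5° off its earlier value, while the scene camera showed no change. I took this as the gripper hiding part of it.

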